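Switch the ball sorter's seesaw gate and feed the balls

TASK

The ball sorter's seesaw gate leans to one of its two trays. Rock it over its pivot by pressing down its raised end with the fingertips, so that it stays leaning to the other side; then push the two steel balls along the feed channel and off its front lip with the fingertips, so that both roll down the gate into that other tray. Never pick a ball up, and leave the loose parts beside the sorter where they are.

Things in the scene. Friction and masses are not known exactly. Their poses are not given: they have to be found in the camera images.
- sorter: Fixed grey and aluminium ball sorter, 450 mm wide (its y), a tray at each end, the seesaw gate across its middle, the feed channel on a post on its -x side, toward the robot. Origin: on the work surface under the middle of the gate's pivot; x points away from the feed channel, y to the gate's left end, z up. The pivot axis runs along x, 80 mm up. Base plate 85 mm deep.
- gate (a joint): Tilt of the seesaw gate (rad), stops at -0.26 and 0.26. Positive: left (+y) end raised, feeds the right tray; negative: right end raised, feeds the left tray. Past level it falls over by itself and stays; about 1 N on the raised end tips it. It is a steel trough 170 mm long (y), 54 mm wide inside (x), walls 10 mm high on the feed side and 20 mm on the other, open at both ends.
- gate_weight (a point): Centre of the round weight (36 mm across, 14 mm thick) on a stalk on the gate's far side, 55 mm above the pivot and 33 mm from the middle along the sorter's x. It leans to the lower side and makes the gate fall to either side of level. Its top reaches z = 153 mm.
- gate_left_end (a point): Point on the gate's floor (its upper side), 75 mm left (+y) of the pivot, mid-width: where to press when this end is up. It stands at z = 99 mm when raised, 61 mm when lowered.
- gate_right_end (a point): The same point 75 mm right (-y) of the pivot.
- feed_lip (a point): Middle of the front edge of the feed channel's floor, 98 mm above the work surface, 34 mm from the sorter's middle toward the robot. From here the channel runs 100 mm along the sorter's -x, sloping down 3 degrees to a back stop 5 mm high, so balls let go on it roll back. Side walls 6 mm high, 25 mm apart inside, 32 mm outside; the balls stand out above them.
- ball_front_center (a point): Centre of the front steel ball (30 mm in diameter, 0.11 kg), the one nearer the lip, resting in the feed channel against the rear ball.
- ball_rear_center (a point): Centre of the rear steel ball (30 mm in diameter, 0.11 kg), resting against the channel's back stop. Pushed toward the lip from behind (along sorter +x, above the stop and side walls), it pushes the front ball ahead of it.
- left_tray (a point): Middle of the floor of the tray at the sorter's left (+y) end, 190 mm from the sorter's middle, 18 mm up. A chute falls into it from the gate's end; walls 70 mm high, 66 mm wide inside; balls lie against its end wall at y = 219 mm.
- right_tray (a point): The same for the tray at the right (-y) end.
- bearing: Loose ball bearing, 63 mm across, 15 mm high, lying flat near the sorter; origin under its centre. To be left alone.
- bolt_2: Loose hex bolt, 57 mm tall, standing on its 21 mm head near the sorter; origin under its centre. To be left alone.
- spark_plug_0: Loose spark plug, 68 mm long, 22 mm high, lying near the sorter; origin under its centre. To be left alone.
There are look-alikes about, which are no part of the job. Leave any blue look-alike of the part that bears ball_rear_center alone. What is shaped like the part that bears ball_front_center but pink is not meant.

How it is judged:
By the outcome, as a careful person would: the job done as asked, in the order asked, and still so for the second after the job is handed in, with the robot touching nothing.
It also fails if it takes over 45 s, if anything falls off the work surface, if the arm or the gripper's body presses on something with over 40 N, if the wrist force passes 120 N, or if a joint passes its speed limit or range.

ROBOT

A 6-joint arm with a two-finger parallel gripper is mounted at the origin on a cart in front of the work surface, level with it; the furniture and walls round the work are solid. World frame = base frame: x ahead of the robot, y to its left, z up, the work surface at z = 0. Lengths are in m, angles in degrees, forces in N, time in s.
With the tool pointing down it reaches from about 0.35 to 0.925 m from the base axis. Payload 6.4 kg.
Tool frame: the origin (TCP) lies midway between the tips of the shut fingers; the grasp point (between the pads) lies 19 mm behind it; z points along the fingers, y is the line along which they close (so a half turn about z gives the same grasp; the last joint's range is limited). The gripper opens to 94 mm and grips with 3 to 60 N. Pads are 16 mm wide; open, the fingers measure 119 mm over their backs; the gripper's body (75 mm by 177 mm) begins 78 mm behind the grasp point.
Start: joints at [65.082, 14.043, 89.255, -0, 76.702, -9.975], TCP at [0.168, 0.628, 0.205] pointing down, gripper open.
Joint ranges: [-179.41, 179.41], [-58.25, 129.5], [7.25, 145.43], [-54.29, 234.29], [11.92, 165.04], [-157.13, 157.13]. Speed limits (degrees/s): [147.25, 147.25, 180, 180, 180, 180].

INTERFACE

Orientations are given as [roll, pitch, yaw] about the fixed x, y, z axes, in that order (R = Rz(yaw) Ry(pitch) Rx(roll)).
In Python, from cell import env gives the robot as it stands.
- The arm moves only by the shell command python3 -m pendant 'ROWS' [FORCE]. ROWS is JSON, a list of rows, each an object with "fingers": the finger opening in cm, from 0 to 9.4; "slide": the shift along the tool's x, y, z in cm, a list of three; "delta_rot": the turn, a rotation vector about the tool's x, y, z in degrees, a list of three. In form: [{"fingers": fingers, "slide": [tx, ty, tz], "delta_rot": [wx, wy, wz]}, ...]. A call has exactly 8 rows; each row shifts and turns the commanded pose from where the row before left it, along the tool's axes as they then stand; what a row does not reach is not made up. A row lasts 1/10 s, in which the tool goes at most 50 mm and 8.59 degrees, less where a joint would pass 70% of its speed; a pose out of reach is approached as far as the arm can. A call with a gripper value outside its range is refused whole. The fingers move at their own pace and stop on an object; FORCE is the grip in N (left out, the last holds). Time passes only in rows, so rows that do not move let the fingers close, or fill a call up. It gives the time, the measured TCP pose, the force, the opening and the grip force at its end, in the units of the state.
- env.get_state(): the state, without advancing time (a new reading comes with each control period).
- env.read_camera(name): name is "scene" or "top" or "wrist"; returns a dict with "frame" (400x640x3 uint8, red, green, blue), "mtx" (3x3 intrinsics, pixels), "k1" (the pictures are not rectified: a ray, as slopes to the right and down, at radius r is drawn at 1 + k1 r^2 times it, then the intrinsics apply), "rvec" (rotation vector, rad) and "tvec" (3), from world to camera coordinates, as OpenCV has them. Camera axes: x right, y down, z forward; pixel columns grow to the right and rows downward; lengths in m; the calibration is good to about 2 mm. A picture is of the moment at which its call begins. There is no depth.
- env.sign_off(): hands the job in; it is judged then, once.
The state is a dict: "time_s": time; "qpos": joint angles; "joint_vel": joint speeds; "joint_efforts": joint torques, N m; "ee_pos": TCP position; "ee_rot": TCP orientation; "contact_force": force on the tool from outside, world axes, zero at the start; "torque": the same for the moment, N m; "grip_width": finger opening in m; "finger_force": force on a finger pad.
Only numpy, scipy, OpenCV 4.12 (cv2) and the standard library are available. Lean on these libraries where they do the work, as an engineer would, in place of code of your own. Each camera call takes 0.05 s, during which the arm holds its last target. There are 200 camera calls.

## Working session

There is one attempt and no reset: what is moved stays moved. The work goes in short steps, Python scripts to look and compute and a shell command to move; the robot and the scene stay as the last step left them, time stands still between calls to the robot, and variables do not carry over. Pictures are saved under pics/ and viewed, at most 10 in all, crops included, and the job is handed in when it is done.

```bash
mkdir -p pics
python3 - <<'E'
from cell import env
import cv2, numpy as np
for n in ("scene","top"):
    d=env.read_camera(n); cv2.imwrite(f"pics/{n}0.png",d["frame"][:,:,::-1])
    R=cv2.Rodrigues(np.array(d["rvec"],float))[0]
    print(n,np.round(-R.T@np.array(d["tvec"]).ravel(),3),np.round(R[2],2),d["mtx"][0][0],d["k1"])
s=env.get_state(); print(s["ee_pos"],s["ee_rot"],s["time_s"],s["grip_width"])
E
```

```text
scene [-0.193  0.467  0.524] [ 0.77 -0.45 -0.45] 415.6092945074742 -0.039759487889769
top [0.446 0.025 1.056] [ 0.08  0.02 -1.  ] 468.42176071696673 -0.0435550478635816
[0.16736543 0.62752609 0.20446426] [-1.79901807e+02 -1.65650916e-02  1.65057752e+02] 0.1 0.09405299816865335
```

View pics/scene0.png

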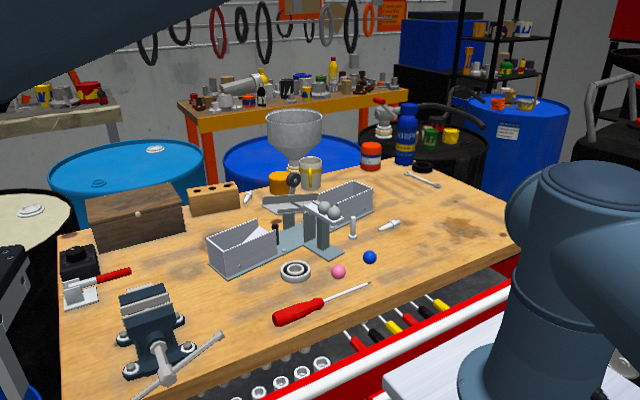

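View pics/top0.png

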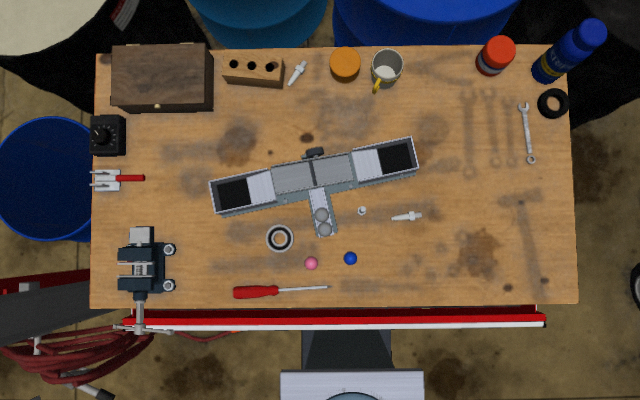

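The scene view shows the sorter with the gate. The top view shows the two steel balls at about (322,214) and (325,229), tray ends at about (212,196) and (416,155), and the weight at about (313,152). I'll zoom in for more detail.

```bash
cat > h.py <<'E'
from cell import env
import cv2, numpy as np
def cam(n):
    d=env.read_camera(n); d["R"]=cv2.Rodrigues(np.array(d["rvec"],float))[0]; d["t"]=np.array(d["tvec"],float).ravel(); return d
def ray(d,uv):
    K=np.array(d["mtx"],float); p=np.linalg.inv(K)@[uv[0],uv[1],1.]; q=p[:2].copy()
    for _ in range(20): q=p[:2]/(1+d["k1"]*(q@q))
    return -d["R"].T@d["t"], d["R"].T@np.array([q[0],q[1],1])
def onz(d,uv,z):
    c,v=ray(d,uv); return c+v*(z-c[2])/v[2]
def proj(d,P):
    c=d["R"]@np.asarray(P,float)+d["t"]; q=c[:2]/c[2]; q=q*(1+d["k1"]*(q@q)); return (np.array(d["mtx"])@[q[0],q[1],1])[:2]
E
python3 - <<'E'
from h import *
t=cv2.imread("pics/top0.png"); s=cv2.imread("pics/scene0.png")
a=cv2.resize(t[130:260,200:430],None,fx=3.4,fy=3.4,interpolation=cv2.INTER_CUBIC)
cv2.imwrite("pics/topc.png",a)
b=cv2.resize(s[160:290,200:390],None,fx=4.2,fy=4.2,interpolation=cv2.INTER_CUBIC)
cv2.imwrite("pics/scenec.png",b)
d=cam("top")
for uv in [(212,196),(416,155)]: print(onz(d,uv,.07))
for uv in [(322,214),(325,229)]: print(onz(d,uv,.11))
E
```

```text
[0.53950197 0.29280781 0.07      ]
[ 0.62051546 -0.14250601  0.07      ]
[0.49578651 0.05741293 0.11      ]
[0.46539196 0.05171759 0.11      ]
```

View pics/topc.png

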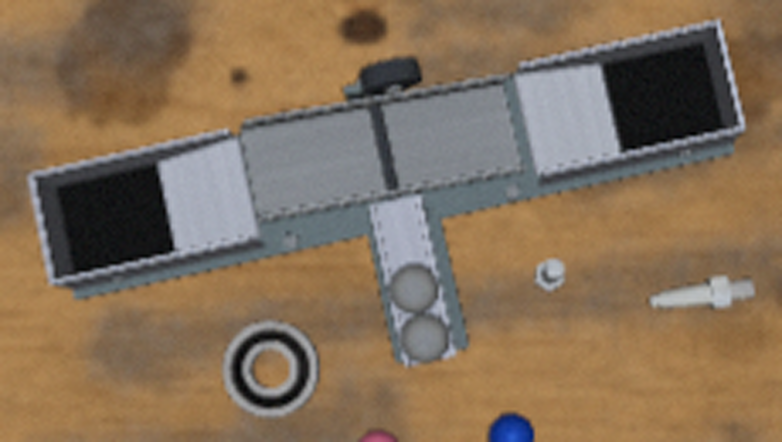

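View pics/scenec.png

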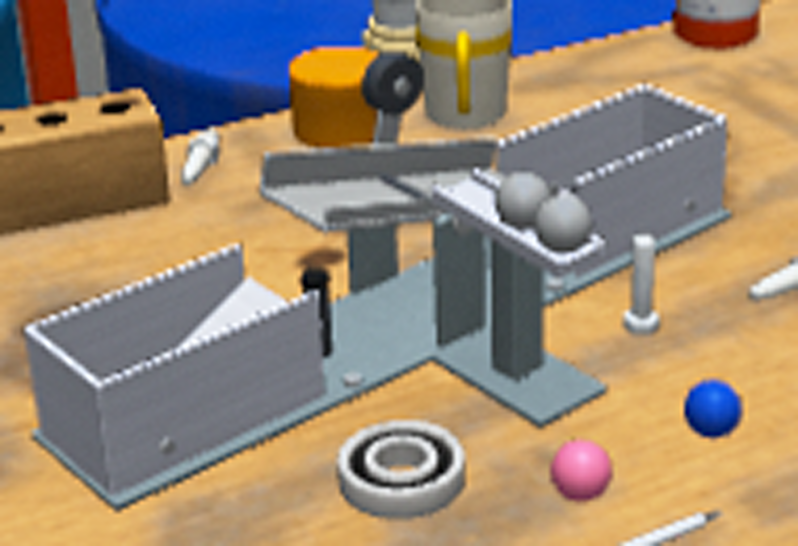

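The gate's left end is raised above its black stop post and the weight leans right. So the left end must be pressed, and the balls belong in the left tray. Tray outer corners in the top crop are (30,175), (52,283), (720,22) and (744,128). The balls are at (414,288) and (424,338), with the gate's left edge running from (242,122) to (260,218).

Run:
```python
from h import *
d=cam("top"); f=lambda u,v:(200+(u+.5)/3.4-.5,130+(v+.5)/3.4-.5)
C=[onz(d,f(*p),.07)[:2] for p in [(30,175),(52,283),(720,22),(744,128)]]
L=(C[0]+C[1])/2;Rr=(C[2]+C[3])/2; o=(L+Rr)/2; y=(L-Rr); print("span",np.linalg.norm(y)); y/=np.linalg.norm(y); x=np.array([y[1],-y[0]])
print("origin",o,"yaw",np.degrees(np.arctan2(x[1],x[0])))
loc=lambda p:np.round([(p[:2]-o)@x,(p[:2]-o)@y],4)
for p,z in [((414,288),.110),((424,338),.1085),((251,170),.11),((390,75),.135),((270,368),.015)]: q=onz(d,f(*p),z); print(p,q,loc(q))
W=lambda a,b:np.round(o+a*x+b*y,4)
print("press",W(0,.075),"behind rear",W(-.034-.085-.03,0),"lip",W(-.034,0))
s=env.get_state(); print(s["ee_pos"],s["ee_rot"],s["time_s"])
D=cam("scene")
for P in [W(0,.225),W(0,-.225)]: print("scene rim mid",proj(D,[*P,.07]))
```

```text
span 0.44319991942371184
origin [0.5826037  0.07650616] yaw 11.751088651924206
(414, 288) [0.49508842 0.05861214 0.11      ] [-0.0893  0.0003]
(424, 338) [0.46532091 0.0530704  0.1085    ] [-0.1196  0.0009]
(251, 170) [0.56731964 0.1556302  0.11      ] [0.0012 0.0806]
(390, 75) [0.61887014 0.07031477 0.135     ] [ 0.0342 -0.0134]
(270, 368) [0.44892443 0.1568515  0.015     ] [-0.1145  0.1059]
press [0.5673 0.1499] behind rear [0.4367 0.0462] lip [0.5493 0.0696]
[0.16743046 0.62768947 0.20478418] [-1.79932232e+02 -1.13009857e-02  1.65059692e+02] 0.2
scene rim mid [212.44571498 243.90593237]
scene rim mid [362.86015277 182.62662726]
```

```bash
python3 -m pendant '[{"fingers":0,"slide":[-1.5,-1,-3],"delta_rot":[0,0,0]},{"fingers":0,"slide":[-3,-2.1,-2],"delta_rot":[0,0,0]},{"fingers":0,"slide":[-3.2,-2.2,0],"delta_rot":[0,0,0]},{"fingers":0,"slide":[-3.2,-2.2,0],"delta_rot":[0,0,0]},{"fingers":0,"slide":[-3.2,-2.2,0],"delta_rot":[0,0,0]},{"fingers":0,"slide":[-3.2,-2.2,0],"delta_rot":[0,0,0]},{"fingers":0,"slide":[-3.2,-2.2,0],"delta_rot":[0,0,0]},{"fingers":0,"slide":[-3.2,-2.2,0],"delta_rot":[0,0,0]}]' 10 && python3 -m pendant '[{"fingers":0,"slide":[-3.2,-2.2,0],"delta_rot":[0,0,0]},{"fingers":0,"slide":[-3.2,-2.2,0],"delta_rot":[0,0,0]},{"fingers":0,"slide":[-3.2,-2.2,0],"delta_rot":[0,0,0]},{"fingers":0,"slide":[-3.2,-2.2,0],"delta_rot":[0,0,0]},{"fingers":0,"slide":[-3.2,-2.2,0],"delta_rot":[0,0,-6.7]},{"fingers":0,"slide":[-3.2,-2.2,0],"delta_rot":[0,0,-6.7]},{"fingers":0,"slide":[-3.2,-2.2,0],"delta_rot":[0,0,-6.7]},{"fingers":0,"slide":[-1,-0.7,0],"delta_rot":[0,0,-6.7]}]'
```

```text
time_s: 1.05
ee_pos: [0.3553, 0.4081, 0.2555]
ee_rot: [180.0, 0.0, 165.1]
contact_force: [0.2, 0.9, 0.2]
grip_width: 0.0334
finger_force: 0.0
time_s: 1.85
ee_pos: [0.5534, 0.2041, 0.2552]
ee_rot: [-180.0, 0.0, -168.1]
contact_force: [-0.0, 0.4, -0.1]
grip_width: 0.0003
finger_force: 0.0
```

```bash
python3 -m pendant '[{"fingers":0,"slide":[-0.1,-2.8,0],"delta_rot":[0,0,0]},{"fingers":0,"slide":[-0.1,-2.8,0],"delta_rot":[0,0,0]},{"fingers":0,"slide":[0,0,3],"delta_rot":[0,0,0]},{"fingers":0,"slide":[0,0,3.5],"delta_rot":[0,0,0]},{"fingers":0,"slide":[0,0,3.5],"delta_rot":[0,0,0]},{"fingers":0,"slide":[0,0,2],"delta_rot":[0,0,0]},{"fingers":0,"slide":[0,0,0],"delta_rot":[0,0,0]},{"fingers":0,"slide":[0,0,0],"delta_rot":[0,0,0]}]'
python3 - <<'E'
from h import *
t=cv2.cvtColor(cam("top")["frame"],cv2.COLOR_RGB2BGR)[120:260,200:400];s=cv2.cvtColor(cam("scene")["frame"],cv2.COLOR_RGB2BGR)[120:260,200:400]
cv2.imwrite("pics/p1.png",cv2.resize(np.vstack([t,s]),None,fx=2.1,fy=2.1))
E
```

```text
time_s: 2.65
ee_pos: [0.565, 0.1522, 0.136]
ee_rot: [-180.0, 0.0, -168.1]
contact_force: [0.4, -0.1, 0.7]
grip_width: -0.0002
finger_force: 0.0
```

View pics/p1.png

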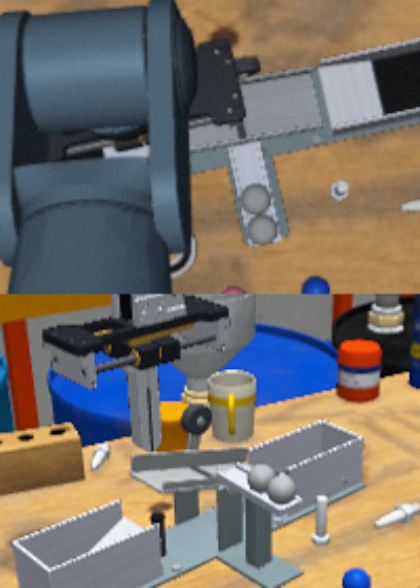

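The fingers are above the raised left end, clear of the weight. Next I press down past level and lift back up.

```bash
python3 -m pendant '[{"fingers":0,"slide":[0,-0.1,2],"delta_rot":[0,0,0]},{"fingers":0,"slide":[0,0,1.2],"delta_rot":[0,0,0]},{"fingers":0,"slide":[0,0,0.8],"delta_rot":[0,0,0]},{"fingers":0,"slide":[0,0,0.8],"delta_rot":[0,0,0]},{"fingers":0,"slide":[0,0,0.8],"delta_rot":[0,0,0]},{"fingers":0,"slide":[0,0,0.7],"delta_rot":[0,0,0]},{"fingers":0,"slide":[0,0,0.5],"delta_rot":[0,0,0]},{"fingers":0,"slide":[0,0,0],"delta_rot":[0,0,0]}]' && python3 -m pendant '[{"fingers":0,"slide":[0,0,0],"delta_rot":[0,0,0]},{"fingers":0,"slide":[0,0,-1],"delta_rot":[0,0,0]},{"fingers":0,"slide":[0,0,-2],"delta_rot":[0,0,0]},{"fingers":0,"slide":[0,0,-3],"delta_rot":[0,0,0]},{"fingers":0,"slide":[0,0,-3],"delta_rot":[0,0,0]},{"fingers":0,"slide":[0,0,-3],"delta_rot":[0,0,0]},{"fingers":0,"slide":[0,0,0],"delta_rot":[0,0,0]},{"fingers":0,"slide":[0,0,0],"delta_rot":[0,0,0]}]'
python3 - <<'E'
from h import *
s=cv2.cvtColor(cam("scene")["frame"],cv2.COLOR_RGB2BGR)[140:280,200:400]
cv2.imwrite("pics/p2.png",cv2.resize(s,None,fx=3,fy=3))
E
```

```text
time_s: 3.55
ee_pos: [0.5644, 0.1512, 0.0665]
ee_rot: [180.0, -0.1, -168.1]
contact_force: [-0.5, 0.1, 0.4]
grip_width: 0.0003
finger_force: 0.0
time_s: 4.35
ee_pos: [0.5654, 0.1513, 0.1886]
ee_rot: [-180.0, 0.1, -168.1]
contact_force: [-0.4, -0.1, -1.0]
grip_width: 0.0007
finger_force: 0.0
```

View pics/p2.png

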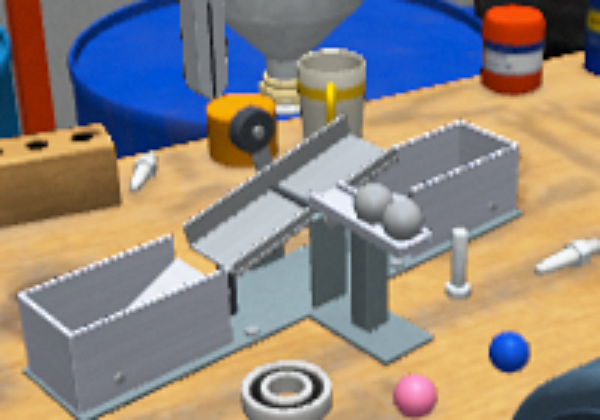

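The gate now leans left: its left end is down at about (215,255) and the weight is tilted left at (252,130). The balls have not moved. Next I go behind the rear ball.

```bash
python3 -m pendant '[{"fingers":0,"slide":[3.2,-1.5,0],"delta_rot":[0,0,0]},{"fingers":0,"slide":[4.2,-2.0,0],"delta_rot":[0,0,0]},{"fingers":0,"slide":[4.2,-2.0,0],"delta_rot":[0,0,0]},{"fingers":0,"slide":[4.2,-2.1,0],"delta_rot":[0,0,0]},{"fingers":0,"slide":[0,0,0],"delta_rot":[0,0,0]},{"fingers":0,"slide":[0,0,1],"delta_rot":[0,0,0]},{"fingers":0,"slide":[0,0,1.5],"delta_rot":[0,0,0]},{"fingers":0,"slide":[0,0,0],"delta_rot":[0,0,0]}]'
python3 - <<'E'
from h import *
s=env.get_state(); p=np.array(s["ee_pos"]); o=np.array([.5826,.0765]); a=np.radians(11.75); x=np.array([np.cos(a),np.sin(a)]); y=np.array([-x[1],x[0]])
print("local",(p[:2]-o)@x,(p[:2]-o)@y,p[2])
E
```

```text
time_s: 5.2
ee_pos: [0.4248, 0.0451, 0.1595]
ee_rot: [179.9, -0.3, -168.1]
contact_force: [0.7, 0.3, -0.2]
grip_width: 0.0004
finger_force: 0.0
local -0.16092669242626684 0.0014468112530136635 0.15949900283145843
```

```bash
python3 -m pendant '[{"fingers":0,"slide":[0,-0.1,1.5],"delta_rot":[0,0,0]},{"fingers":0,"slide":[0,0,2],"delta_rot":[0,0,0]},{"fingers":0,"slide":[0,0,1.5],"delta_rot":[0,0,0]},{"fingers":0,"slide":[0,0,0.6],"delta_rot":[0,0,0]},{"fingers":0,"slide":[0,0,0],"delta_rot":[0,0,0]},{"fingers":0,"slide":[0,0,0],"delta_rot":[0,0,0]},{"fingers":0,"slide":[0,0,0],"delta_rot":[0,0,0]},{"fingers":0,"slide":[0,0,0],"delta_rot":[0,0,0]}]'
python3 - <<'E'
from h import *
ps=[]
for _ in range(4):
    t=cam("scene"); ps.append(env.get_state()["ee_pos"])
p=np.mean(ps,0); o=np.array([.5826,.0765]); a=np.radians(11.75); x=np.array([np.cos(a),np.sin(a)]); y=np.array([-x[1],x[0]])
print("local",(p[:2]-o)@x,(p[:2]-o)@y,p[2])
im=cv2.cvtColor(t["frame"],cv2.COLOR_RGB2BGR)[150:290,230:430]
cv2.imwrite("pics/p3.png",cv2.resize(im,None,fx=3,fy=3))
E
```

```text
time_s: 6.0
ee_pos: [0.4268, 0.0434, 0.1072]
ee_rot: [-180.0, 0.1, -168.1]
contact_force: [-0.3, 0.6, -0.6]
grip_width: 0.0006
finger_force: 0.0
local -0.15960757816490478 -0.0006512273383622043 0.10693337889311225
```

View pics/p3.png

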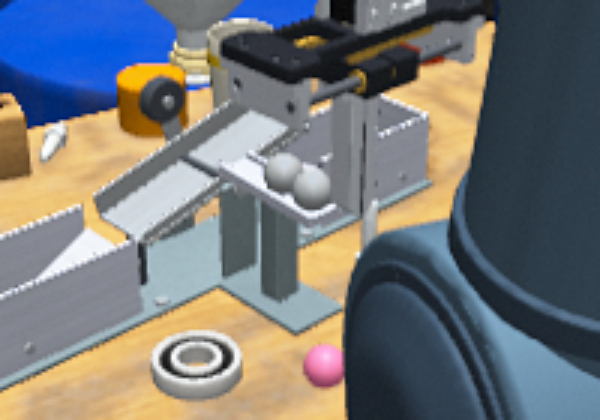

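The shut fingers stand directly behind the rear ball and above the back stop, with the tips at z≈0.107. I'll push gently, rising with the slope.

```bash
python3 -m pendant '[{"fingers":0,"slide":[-0.8,0,0.2],"delta_rot":[0,0,0]},{"fingers":0,"slide":[-0.6,0,0],"delta_rot":[0,0,0]},{"fingers":0,"slide":[-0.4,0,0],"delta_rot":[0,0,0]},{"fingers":0,"slide":[-0.5,0,-0.03],"delta_rot":[0,0,0]},{"fingers":0,"slide":[-0.5,0,-0.03],"delta_rot":[0,0,0]},{"fingers":0,"slide":[-0.5,0,-0.03],"delta_rot":[0,0,0]},{"fingers":0,"slide":[-0.5,0,-0.03],"delta_rot":[0,0,0]},{"fingers":0,"slide":[-0.5,0,-0.03],"delta_rot":[0,0,0]}]' && python3 -m pendant '[{"fingers":0,"slide":[-0.5,0,-0.03],"delta_rot":[0,0,0]},{"fingers":0,"slide":[-0.5,0,-0.03],"delta_rot":[0,0,0]},{"fingers":0,"slide":[-0.5,0,-0.03],"delta_rot":[0,0,0]},{"fingers":0,"slide":[-0.5,0,-0.03],"delta_rot":[0,0,0]},{"fingers":0,"slide":[-0.5,0,-0.03],"delta_rot":[0,0,0]},{"fingers":0,"slide":[-0.5,0,-0.03],"delta_rot":[0,0,0]},{"fingers":0,"slide":[-0.5,0,-0.03],"delta_rot":[0,0,0]},{"fingers":0,"slide":[0,0,0],"delta_rot":[0,0,0]}]'
python3 - <<'E'
from h import *
t=cam("scene"); p=np.array(env.get_state()["ee_pos"]); o=np.array([.5826,.0765]); a=np.radians(11.75); x=np.array([np.cos(a),np.sin(a)]); y=np.array([-x[1],x[0]])
print("local",(p[:2]-o)@x,(p[:2]-o)@y,p[2])
im=cv2.cvtColor(t["frame"],cv2.COLOR_RGB2BGR)[150:290,190:390]
cv2.imwrite("pics/p4.png",cv2.resize(im,None,fx=3,fy=3))
E
```

```text
time_s: 7.0
ee_pos: [0.4686, 0.0523, 0.106]
ee_rot: [180.0, -0.0, -168.1]
contact_force: [-0.2, 0.4, 1.4]
grip_width: 0.0008
finger_force: 0.7
time_s: 7.8
ee_pos: [0.5034, 0.0595, 0.1083]
ee_rot: [-180.0, 0.1, -168.1]
contact_force: [1.2, -0.3, -0.8]
grip_width: 0.0005
finger_force: 0.0
local -0.08142046284062258 -0.00043513568709921326 0.10811846971819182
```

View pics/p4.png

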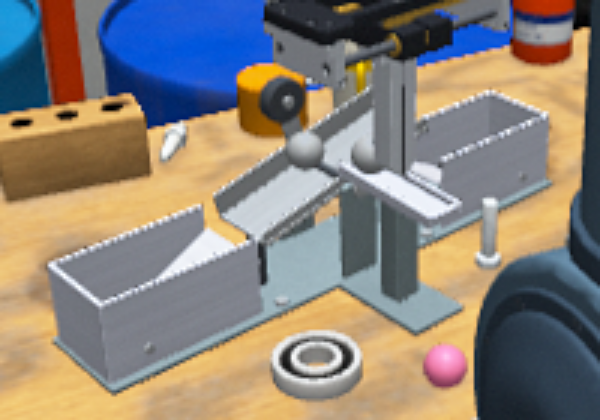

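The front ball, at (305,152), has dropped onto the gate; the rear ball, at (370,152), is near the lip. I'll wait for the front ball to roll away, then push the rear one off.

```bash
python3 -m pendant '[{"fingers":0,"slide":[0,0,0],"delta_rot":[0,0,0]},{"fingers":0,"slide":[0,0,0],"delta_rot":[0,0,0]},{"fingers":0,"slide":[0,0,0],"delta_rot":[0,0,0]},{"fingers":0,"slide":[0,0,0],"delta_rot":[0,0,0]},{"fingers":0,"slide":[0,0,0],"delta_rot":[0,0,0]},{"fingers":0,"slide":[0,0,0],"delta_rot":[0,0,0]},{"fingers":0,"slide":[0,0,0],"delta_rot":[0,0,0]},{"fingers":0,"slide":[0,0,0],"delta_rot":[0,0,0]}]' && python3 -m pendant '[{"fingers":0,"slide":[-0.4,0,-0.03],"delta_rot":[0,0,0]},{"fingers":0,"slide":[-0.5,0,-0.03],"delta_rot":[0,0,0]},{"fingers":0,"slide":[-0.5,0,-0.03],"delta_rot":[0,0,0]},{"fingers":0,"slide":[-0.5,0,-0.03],"delta_rot":[0,0,0]},{"fingers":0,"slide":[-0.5,0,0],"delta_rot":[0,0,0]},{"fingers":0,"slide":[-0.5,0,0],"delta_rot":[0,0,0]},{"fingers":0,"slide":[0,0,0],"delta_rot":[0,0,0]},{"fingers":0,"slide":[0,0,0],"delta_rot":[0,0,0]}]' && python3 -m pendant '[{"fingers":0,"slide":[0,0,0],"delta_rot":[0,0,0]},{"fingers":0,"slide":[0.5,0,0],"delta_rot":[0,0,0]},{"fingers":0,"slide":[0.5,0,-1],"delta_rot":[0,0,0]},{"fingers":0,"slide":[0,0,-2],"delta_rot":[0,0,0]},{"fingers":0,"slide":[0,0,-3],"delta_rot":[0,0,0]},{"fingers":0,"slide":[0,0,-3],"delta_rot":[0,0,0]},{"fingers":0,"slide":[0,0,-3],"delta_rot":[0,0,0]},{"fingers":0,"slide":[0,0,0],"delta_rot":[0,0,0]}]'
python3 - <<'E'
from h import *
im=cv2.cvtColor(cam("scene")["frame"],cv2.COLOR_RGB2BGR)[150:290,190:390]
t=cv2.cvtColor(cam("top")["frame"],cv2.COLOR_RGB2BGR)[120:260,200:400]
cv2.imwrite("pics/p5.png",cv2.resize(np.vstack([im,t]),None,fx=2.1,fy=2.1))
E
```

```text
time_s: 8.65
ee_pos: [0.5025, 0.0595, 0.1081]
ee_rot: [180.0, -0.0, -168.1]
contact_force: [-0.8, 0.5, -0.9]
grip_width: 0.0002
finger_force: 0.1
time_s: 9.45
ee_pos: [0.5309, 0.0654, 0.1092]
ee_rot: [180.0, -0.0, -168.1]
contact_force: [0.2, -0.9, -0.0]
grip_width: 0.0005
finger_force: 0.0
time_s: 10.25
ee_pos: [0.5234, 0.0631, 0.235]
ee_rot: [-179.8, 0.5, -168.1]
contact_force: [0.6, 0.2, 0.3]
grip_width: 0.0
finger_force: 0.0
```

View pics/p5.png

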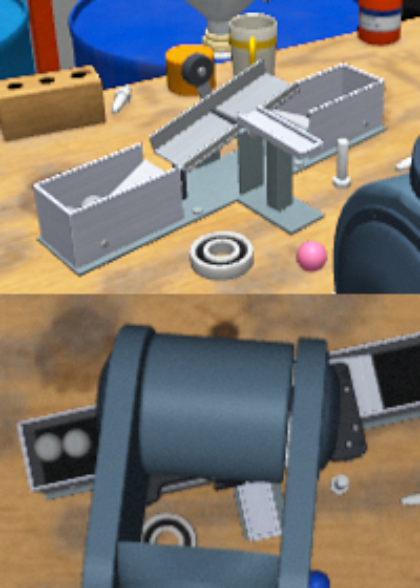

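Both balls lie in the left tray, at (48,447) and (77,443). The channel is empty, the gate still leans left, and the bearing, bolt and spark plug look undisturbed. The robot is clear, so I'm handing in.

```bash
python3 -c "
from cell import env
print(env.sign_off())"
```

```text
the job is handed in; nothing more can be done
None
```

I pressed the gate's raised left end down so it leans left, then pushed both steel balls off the lip into the left tray; the loose parts looked undisturbed, and I handed the job in at about 10 s of the 45 s limit.

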